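# Lock a cart wheel with its hitch pin

## Task

The crate cart's wheel is on its axle but not locked. Take the hitch pin with the wire loop out of the wooden block and, feeling for the cross hole in the axle without forcing the pin, push it down through the hole until its collar sits fully home on the axle; then swing the sprung loop out over the axle's end and down until it snaps shut under the axle. Let go, and leave everything else on the bench where it is.

Things in the scene. Friction and masses are not known exactly. Their poses are not given: they have to be found in the camera images.
- bracket: Steel wheel bracket fixed on the bench: base plate 120 x 120 mm, upright 116 mm high, and a black-tyred cart wheel 125 mm in diameter, 30 mm thick, standing on a level axle. Origin on the bench below the axle; z up, x along the axle and out of its free end, y across. Axle centre line at z = 95 mm, y = 0. Tyre from x = -2 to 28 mm, its top at z = 157.5 mm.
- hub_face (a point): Middle of the wheel hub's outer face (bracket x = 50, y = 0, z = 95 mm), bracket's axes. The hub is 40 mm in diameter. From here the bare axle end sticks out along +x: a square steel bar 24 x 24 mm, top face at z = 107 mm, ending 16 mm beyond the centre of its cross hole.
- axle_top (a point): Middle of where the cross hole can be, on the axle's top face (bracket x = 70, y = 0, z = 107 mm), bracket's axes. The axle was left up to 8 mm further in or out, unmeasured, so the hole's centre lies within 8 mm of here along x (not across). The hole is vertical, right through, 10.5 mm in diameter, mouth chamfered 1 mm. The axle is stiff: over 50 N to shift it along.
- block: Wooden pin block fixed on the bench, 110 x 50 mm, 50 mm high. Origin: centre of its underside, x along its length, z up. Two vertical holes 10.5 mm in diameter, 44 mm deep: at x = 28 mm stands the hitch pin, its collar on the block's top; at x = -32 mm a plain pin without loop, its head 18 mm wide and 14 mm high (leave it).
- pin: The hitch pin, steel, about 0.12 kg, standing in the block, loop open. Origin: centre of the collar's underside, on the shank's axis; z up. Collar 18 mm in diameter, z = 0 to 12 mm. The wire loop is hinged in it at z = 6 mm, hinge line along y, and opens to the pin's +x, which must face as the bracket's +x (the other way the hub blocks it). Fully home, the origin is at bracket z = 107 mm.
- pin_tab (a point): Middle of the pin's flat grip tab (pin z = 30 mm), pin's axes. The tab is 20 mm in x, 14 mm in y and spans pin z = 14 to 46 mm. Hold it across y: the loop then stays clear of the fingers.
- pin_tip (a point): Tip of the pin's shank (pin z = -36 mm), pin's axes. The shank is 9 mm in diameter, its last 3 mm tapered to 5 mm. It slides into the hole with a few newtons; more than 45 N between pin and axle would be forcing it.
- loop (a joint): Angle of the wire loop (rad): 0 shut, straight down along the shank; 1.9 fully open, reaching out to the pin's +x, 19 degrees above level. Over-centre spring: above 1.3 it pushes the loop open, below 1.3 it snaps it shut by itself. Pushing it over from open takes about 2 N down on the crossbar (more if done fast), less as it nears 1.3.
- loop_bar (a point): Middle of the loop's crossbar, 48 mm from the hinge line. The loop is a U of 5 mm round wire, 43 mm wide outside, 33 mm between its legs; the crossbar's straight part is 24 mm long, parallel to the pin's y. At joint value q it lies in the pin's frame at x = 48 sin q, z = 6 - 48 cos q mm.
- plain_pin: Bystander: plain steel pin in the block's other hole; origin at its head's underside.
- wrench: Bystander: wrench lying flat beyond the bracket.
- washer: Bystander: steel washer 44 mm in diameter, lying flat.
- spare_wheel: Bystander: spare cart wheel 125 mm in diameter lying flat, 40 mm high.
- oil: Bystander: upright metal can 52 mm in diameter, 130 mm high.
- substrate: Bystander: upright round mushroom substrate block, 100 mm in diameter, 162 mm high.
- driver: Bystander: screwdriver lying on the bench.
There are look-alikes about, which are no part of the job. Of the things that look like the pin, the larger one is meant. Of the things like the bracket, leave any that is turquoise; of the rest the smaller one is meant.

How it is judged (in metres and radians):
On the way, in this order (a step that is already met when the one before it is completed fails the run):
1. the hitch pin is fully home in the axle's cross hole, its loop still open (z of pin in the frame of bracket between 0.103 and 0.109 m and x of pin in the frame of bracket between 0.0595 and 0.0805 m and y of pin in the frame of bracket between -0.003 and 0.003 m and angle between pin's own z axis and vertical below 0.1 rad and value of joint loop above 1.5 rad), for 0.2 s.
2. the loop is snapped shut under the axle (z of pin in the frame of bracket between 0.103 and 0.109 m and x of pin in the frame of bracket between 0.0595 and 0.0805 m and y of pin in the frame of bracket between -0.003 and 0.003 m and angle between pin's own z axis and vertical below 0.1 rad and value of joint loop below 0.12 rad and z of loop_bar in the frame of bracket below 0.08 m), for 0.2 s.
At the end, for the whole second after the job is handed in: the hitch pin stands in the axle's cross hole, collar within 2 mm of the axle's top face, within 0.1 rad of upright, its loop over the axle's end and shut below the axle (joint under 0.12 rad), at rest and let go (all of step 2 and linear speed of pin below 0.02 m/s and velocity of joint loop below 0.2 rad/s); the robot touches nothing.
It fails at once if the pin is forced: pressed on the axle or bracket with more than 45 N (contact force between pin and bracket above 45 N).
It fails at once if another thing on the bench (plain pin, wrench, washer, spare wheel, can, substrate block, screwdriver) is moved more than 30 mm (distance of any of plain_pin, wrench, washer, spare_wheel, oil, substrate, driver from where it was at the start of the episode above 0.03 m).
It also fails if it takes over 64 s, if anything falls off the work surface, if the arm or the gripper's body presses on something with over 40 N, if the wrist force passes 120 N, or if a joint passes its speed limit or range.

## Robot

A 6-joint arm with a two-finger parallel gripper is mounted at the origin on the work surface. World frame = base frame: x ahead of the robot, y to its left, z up, the work surface at z = 0. Lengths are in mm, angles in degrees, forces in N, time in s.
With the tool pointing down it reaches from about 300 to 850 mm from the base axis. Payload 4.2 kg.
Tool frame: the origin (TCP) lies midway between the tips of the shut fingers; the grasp point (between the pads) lies 19 mm behind it (env.grip_point_offset is the distance from the TCP to the grasp point, in mm); z points along the fingers, x is the direction in which the jaws open and shut, and the axes are right-handed (so a half turn about z gives the same grasp; the last joint's range is limited). The gripper opens to 91 mm and grips with 3 to 60 N. Pads are 32 mm wide; open, the fingers measure 118 mm over their backs; the gripper's body (76 mm by 178 mm) begins 60 mm behind the grasp point.
Start: joints at [-77.865, 18.312, 89.639, -0, 72.044, -1.146], TCP at [132.097, -559.637, 213.976] pointing down, gripper open.
Joint ranges: [-177.97, 177.97], [-48.28, 115.42], [12.27, 149.76], [-77.06, 257.06], [2.81, 150.46], [-146.56, 146.56]. Speed limits (degrees/s): [147.25, 147.25, 180, 180, 180, 180].

## Interface

Orientations are given as [roll, pitch, yaw] about the fixed x, y, z axes, in that order (R = Rz(yaw) Ry(pitch) Rx(roll)).
In Python, from workcell import env gives the robot as it stands.
- The arm moves only by the shell command python3 -m pendant 'ROWS' [FORCE]. ROWS is JSON, a list of rows, each an object with "xyz": the shift along the tool's x, y, z in m, a list of three; "roll": the turn about the tool's z in degrees; "jaw": the closure, from 0 (fully open) to 1 (shut). A call has exactly 8 rows; each row is the pose to reach, as a shift and turn from the pose commanded when the call began, along the tool's axes at that moment; what a row does not reach only later rows make up. A row lasts 1/8 s, in which the tool goes at most 62.5 mm and 10.7 degrees, less where a joint would pass 70% of its speed; a pose out of reach is approached as far as the arm can. A call with a gripper value outside its range is refused whole. The fingers move at their own pace and stop on an object; FORCE is the grip in N (left out, the last holds). Time passes only in rows, so rows that repeat a pose let the fingers close, or fill a call up. It gives the time, the measured TCP pose, the force and the opening at its end, in the units of the state.
- env.state(): the state, without advancing time (a new reading comes with each control period).
- env.grab_frame(name): name is "scene" or "top" or "wrist"; returns (picture, depth): 420x560x3 uint8, blue, green, red; 420x560 float32, mm along the optical axis (not along the pixel's ray), 0 where there is no reading.
- env.camera_params(name): a dict with "camera_matrix" (3x3 intrinsics, pixels), "cam_to_world" (4x4, takes a point from camera to world coordinates); the wrist camera has in their place "hand_eye" (4x4, takes a point from camera to tool coordinates, whose origin is the TCP and whose axes are the tool frame's). Camera axes: x right, y up, looking along -z (the intrinsics and any distortion apply to the point x, -y, -z); pixel columns grow to the right and rows downward; lengths in mm; the calibration is good to about 2 mm. A picture is of the moment at which its call begins: read the wrist's pose just before it. camera_params takes no time and is no camera call.
- env.job_done(): hands the job in, once; it reports no verdict.
The state is a dict: "time_s": time; "qpos": joint angles; "qvel": joint speeds; "effort": joint torques, N m; "ee_pos": TCP position; "ee_rot": TCP orientation; "force": force on the tool from outside, world axes, zero at the start; "torque": the same for the moment, N m; "gripper_width": finger opening in mm.
Only numpy, scipy, OpenCV 4.12 (cv2) and the standard library are available. Lean on these libraries where they do the work, as an engineer would, in place of code of your own. Each camera call takes 0.05 s, during which the arm holds its last target. There are 200 camera calls.

## Working session

There is one attempt and no reset: what is moved stays moved. The work goes in short steps, Python scripts to look and compute and a shell command to move; the robot and the scene stay as the last step left them, time stands still between calls to the robot, and variables do not carry over. Pictures are saved under pics/ and viewed, about 8 in all and at most 12, crops included, and the job is handed in when it is done.

```bash
ls; mkdir -p pics; cat > h.py <<'E'
import numpy as np, cv2
from workcell import env
def grab(n):
    s=env.state(); im,d=env.grab_frame(n); p=env.camera_params(n)
    K=np.array(p["camera_matrix"])
    if n=="wrist":
        from scipy.spatial.transform import Rotation as R
        T=np.eye(4); T[:3,:3]=R.from_euler("xyz",s["ee_rot"],degrees=True).as_matrix(); T[:3,3]=s["ee_pos"]
        T=T@np.array(p["hand_eye"])
    else: T=np.array(p["cam_to_world"])
    np.savez("pics/last_%s.npz"%n,im=im,d=d,K=K,T=T,dist=np.array(p.get("distortion",p.get("dist",[0.]*5)) ,float))
    return im,d,K,T
def load(n):
    z=np.load("pics/last_%s.npz"%n); return z["im"],z["d"],z["K"],z["T"]
def cloud(d,K,T):
    v,u=np.indices(d.shape); x=(u-K[0,2])/K[0,0]*d; y=(v-K[1,2])/K[1,1]*d
    return np.stack([x,-y,-d],-1)@T[:3,:3].T+T[:3,3]
def ray(u,v,K,T,z):
    r=T[:3,:3]@np.array([(u-K[0,2])/K[0,0],-(v-K[1,2])/K[1,1],-1]); o=T[:3,3]
    return o+r*(z-o[2])/r[2]
def proj(P,K,T):
    c=T[:3,:3].T@(np.asarray(P,float)-T[:3,3]); return K[0,0]*c[0]/-c[2]+K[0,2], K[1,2]+K[1,1]*c[1]/c[2]
E
python3 - <<'E'
from h import *
a=grab("scene");b=grab("top")
for n in("scene","top"):
    p=env.camera_params(n);print(p.keys(),p)
print(env.state())
cv2.imwrite("pics/s.png",cv2.resize(a[0],(800,600)));cv2.imwrite("pics/t.png",cv2.resize(b[0],(800,600)))
E
```

```text
pics
dict_keys(['camera_matrix', 'cam_to_world']) {'camera_matrix': array([[489.48192577,   0.        , 279.71597899],
       [  0.        , 489.48192577, 209.82104436],
       [  0.        ,   0.        ,   1.        ]]), 'cam_to_world': array([[-7.93813532e-02, -7.42935230e-01,  6.64639636e-01,
         1.33344439e+03],
       [ 9.96734031e-01, -6.90731952e-02,  4.18349802e-02,
         8.56154929e+01],
       [ 1.48281026e-02,  6.65789860e-01,  7.45991950e-01,
         1.08722009e+03],
       [ 0.00000000e+00,  0.00000000e+00,  0.00000000e+00,
         1.00000000e+00]])}
dict_keys(['camera_matrix', 'cam_to_world']) {'camera_matrix': array([[546.06727603,   0.        , 283.14637081],
       [  0.        , 546.06727603, 207.03358565],
       [  0.        ,   0.        ,   1.        ]]), 'cam_to_world': array([[-2.38103181e-02,  9.92732167e-01, -1.17965727e-01,
         2.86018071e+02],
       [-9.99714603e-01, -2.38734207e-02,  8.78306503e-04,
         3.28696396e+01],
       [-1.94432232e-03,  1.17952973e-01,  9.93017279e-01,
         1.42445435e+03],
       [ 0.00000000e+00,  0.00000000e+00,  0.00000000e+00,
         1.00000000e+00]])}
{'time_s': 0.1, 'qpos': array([-7.78662500e+01,  1.83470659e+01,  8.96998107e+01, -2.55120092e-04,
        7.20433555e+01, -1.14706051e+00]), 'qvel': array([-0.04960216, -0.13162318, -0.1273403 , -0.04587425, -0.0803432 ,
       -0.01991242]), 'effort': array([-6.53049437e-05, -4.13333023e+01, -2.32510650e+01,  7.28521426e-02,
        4.22268372e-02, -5.36359164e-05]), 'ee_pos': array([ 131.98408964, -559.18180233,  213.21082148]), 'ee_rot': array([-1.79998436e+02,  9.02189203e-02, -7.67191094e+01]), 'force': array([-0.07298381, -0.2884653 ,  0.4009782 ]), 'torque': array([-0.00214533, -0.00596747,  0.01867833]), 'gripper_width': 91.39557663184549}
```

View pics/s.png

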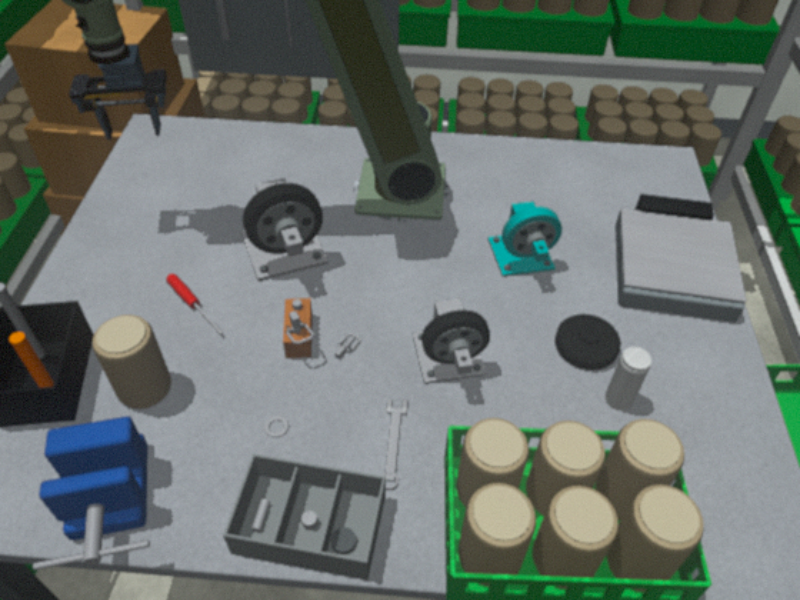

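View pics/t.png

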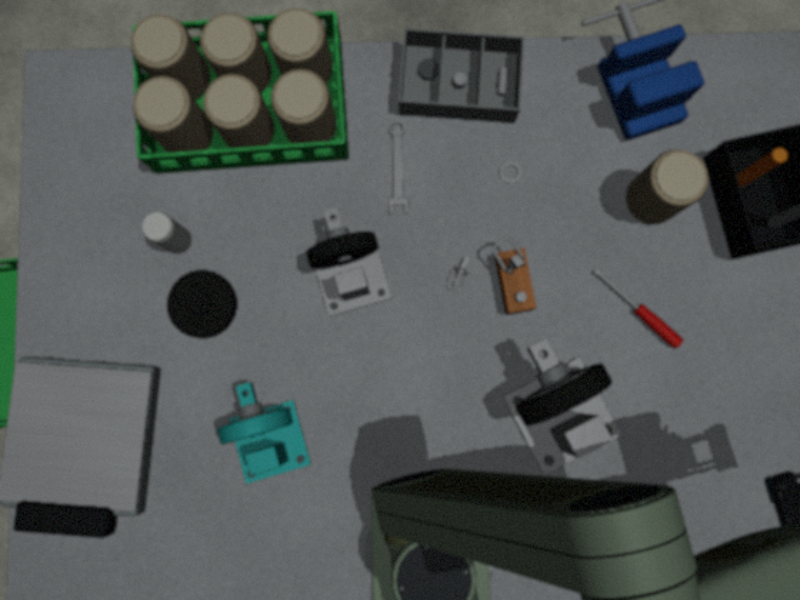

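The scene shows three brackets in the 800x600 top view: turquoise (265,430), a large grey one (565,410) and a small grey one (345,265). The small grey one is meant. There are two hitch pins: one standing in the block at (512,258), and a smaller one lying at (460,270). The one in the block is meant. I'll confirm both in a crop and measure.

```bash
python3 - <<'E'
from h import *
im,d,K,T=load("top"); P=cloud(d,K,T)
a=cv2.resize(im[135:225,205:280],None,fx=5,fy=5,interpolation=cv2.INTER_CUBIC)
b=cv2.resize(im[160:230,305:385],None,fx=5,fy=5,interpolation=cv2.INTER_CUBIC)
h=600
out=np.zeros((450,780,3),np.uint8); out[:,:375]=a[:450]; out[:350,380:780]=b
cv2.imwrite("pics/c1.png",cv2.convertScaleAbs(out,alpha=1.5))
hsv=cv2.cvtColor(im,cv2.COLOR_BGR2HSV)
m=cv2.inRange(hsv,(5,110,60),(22,255,255)); m[:,400:]=0; m[:150]=0
c=max(cv2.findContours(m,0,2)[0],key=cv2.contourArea); 
print("block px",cv2.minAreaRect(c),cv2.contourArea(c))
w=P[m>0]; print("block z",np.percentile(w[:,2],[5,50,95]))
top=(np.abs(P[...,2]-50)<8)&(m>0)
r=cv2.minAreaRect(P[top][:,:2].astype(np.float32)); print("block",r)
# scene axle region heights
reg=np.zeros(d.shape,bool); reg[140:225,210:280]=1
for lo,hi in((150,165),(100,112),(112,120),(2,14)):
    q=P[reg&(P[...,2]>lo)&(P[...,2]<hi)][:,:2].astype(np.float32)
    print(lo,hi,len(q),cv2.minAreaRect(q))
# pin regions
reg=np.zeros(d.shape,bool); reg[160:225,330:380]=1
for lo,hi in((54,70),(70,90),(90,104)):
    q=P[reg&(P[...,2]>lo)&(P[...,2]<hi)]
    print(lo,hi,len(q), q[:,:2].mean(0) if len(q) else "", cv2.minAreaRect(q[:,:2].astype(np.float32)) if len(q) else "")
E
```

```text
block px ((361.4707336425781, 199.94793701171875), (35.125614166259766, 19.602359771728516), 79.11447143554688) 527.0
block z [43.77779    49.38384983 54.88577745]
block ((472.6861572265625, -166.9146728515625), (108.34664154052734, 48.342159271240234), 8.685593605041504)
150 165 268 ((525.6549682617188, 135.70541381835938), (30.312156677246094, 65.98493957519531), 15.128575325012207)
100 112 276 ((520.202880859375, 133.06488037109375), (113.74697875976562, 140.26785278320312), 69.31053161621094)
112 120 342 ((511.58538818359375, 131.78005981445312), (119.12060546875, 117.89234924316406), 56.58210754394531)
2 14 1672 ((524.6596069335938, 132.5228729248047), (183.30665588378906, 224.8502655029297), 88.67961120605469)
54 70 179 [ 480.51399147 -163.79524562] ((481.53668212890625, -162.85052490234375), (131.73341369628906, 50.647857666015625), 14.496132850646973)
70 90 52 [ 523.11721399 -146.06605929] ((516.84619140625, -146.55810546875), (58.58771514892578, 37.30732345581055), 5.6501784324646)
90 104 46 [ 500.58237499 -163.98201047] ((500.37890625, -164.17526245117188), (19.7524471282959, 14.327728271484375), 34.155006408691406)
```

View pics/c1.png

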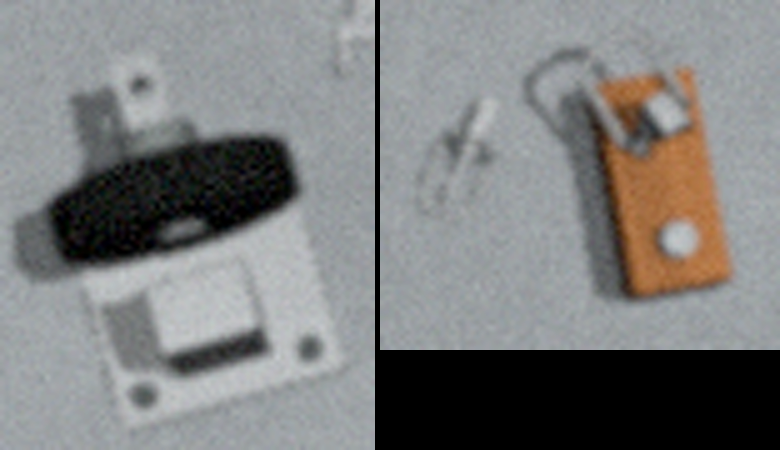

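```bash
python3 - <<'E'
from h import *
im,d,K,T=load("top")
print(env.camera_params("wrist"))
print("hole by ray z107",ray(233,152,K,T,107), "tab top", ray(362,182.4,K,T,96))
P=cloud(d,K,T); print("large bracket max z",P[260:345,350:440,2].max())
E
```

```text
{'camera_matrix': array([[357.31083828,   0.        , 278.37600302],
       [  0.        , 357.31083828, 206.435944  ],
       [  0.        ,   0.        ,   1.        ]]), 'hand_eye': array([[ 9.99999787e-01, -5.49462966e-04,  3.53579506e-04,
        -9.57463882e-01],
       [-4.34097849e-04, -9.63140541e-01, -2.68998345e-01,
        -7.71258235e+01],
       [ 4.88351385e-04,  2.68998135e-01, -9.63140574e-01,
        -1.71298234e+02],
       [ 0.00000000e+00,  0.00000000e+00,  0.00000000e+00,
         1.00000000e+00]])}
hole by ray z107 [581.75696344 151.75711977 107.        ] tab top [ 500.23024325 -163.87097306   96.        ]
large bracket max z 1424.4543545006682
```

The crop confirms it: the small grey bracket's cross hole shows on its axle at crop (140,85). The larger pin stands in the block with its tab at (665,112) and its loop open upward. The lying pin at (470,150) is the smaller look-alike. I'm moving the wrist camera over the pin.

```bash
python3 -m pendant '[{"xyz":[0,0,-0.06],"roll":0,"jaw":0},{"xyz":[-0.02,-0.03,-0.11],"roll":0,"jaw":0},{"xyz":[-0.05,-0.08,-0.12],"roll":0,"jaw":0},{"xyz":[-0.085,-0.125,-0.12],"roll":0,"jaw":0},{"xyz":[-0.12,-0.175,-0.12],"roll":0,"jaw":0},{"xyz":[-0.155,-0.225,-0.12],"roll":0,"jaw":0},{"xyz":[-0.19,-0.275,-0.12],"roll":0,"jaw":0},{"xyz":[-0.22,-0.32,-0.12],"roll":0,"jaw":0}]'
python3 -m pendant '[{"xyz":[-0.03,-0.045,0],"roll":0,"jaw":0},{"xyz":[-0.06,-0.09,0.02],"roll":0,"jaw":0},{"xyz":[-0.08,-0.12,0.05],"roll":0,"jaw":0},{"xyz":[-0.08,-0.129,0.09],"roll":0,"jaw":0},{"xyz":[-0.08,-0.129,0.12],"roll":0,"jaw":0},{"xyz":[-0.08,-0.129,0.12],"roll":0,"jaw":0},{"xyz":[-0.08,-0.129,0.12],"roll":0,"jaw":0},{"xyz":[-0.08,-0.129,0.12],"roll":0,"jaw":0}]'
python3 - <<'E'
from h import *
im,d,K,T=grab("wrist"); s=env.state();print(s["ee_pos"],s["ee_rot"])
cv2.imwrite("pics/w1.png",cv2.convertScaleAbs(cv2.resize(im,(800,600),interpolation=cv2.INTER_CUBIC),alpha=1.3))
print("pred tab top px*1.4286",np.array(proj([500.3,-163.3,96],K,T))*800/560)
E
```

```text
time_s: 1.1
ee_pos: [393.9, -270.1, 333.7]
ee_rot: [180.0, 0.0, -76.7]
force: [0.8, -1.0, 0.4]
gripper_width: 91.1
time_s: 2.1
ee_pos: [500.9, -165.0, 215.6]
ee_rot: [-179.8, -0.1, -76.7]
force: [0.5, -1.0, 0.1]
gripper_width: 91.2
[ 500.82462916 -164.93415622  215.4447396 ] [-1.79859443e+02 -9.60168908e-02 -7.67379080e+01]
pred tab top px*1.4286 [396.05809607 289.06999136]
```

View pics/w1.png

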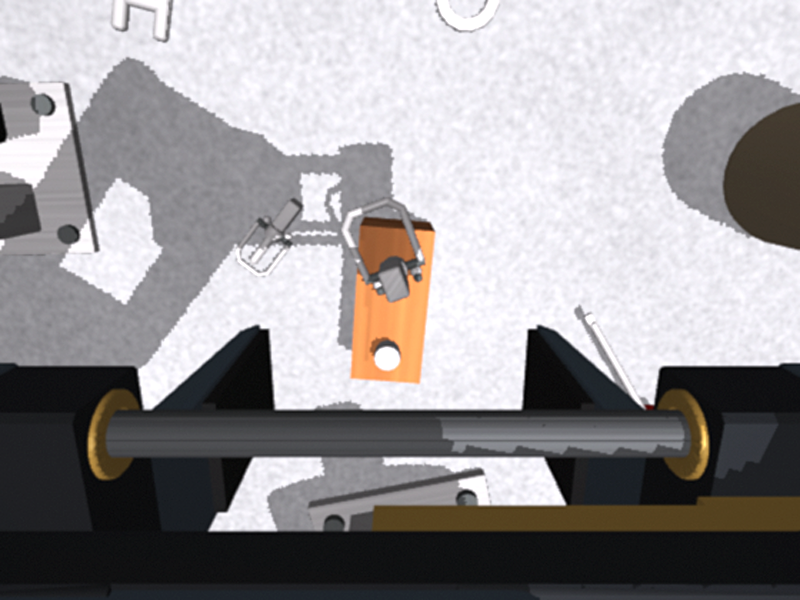

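The wrist view shows the pin with its tab at (395,280) and the loop opening up and left to its crossbar at (385,205). I'll measure its yaw from depth.

```bash
python3 - <<'E'
from h import *
im,d,K,T=load("wrist");P=cloud(d,K,T)
reg=np.zeros(d.shape,bool);reg[130:215,232:305]=1
q=P[reg&(P[...,2]>88)&(P[...,2]<102)];r=cv2.minAreaRect(q[:,:2].astype(np.float32));print("tab",len(q),r,np.percentile(q[:,2],[5,50,95]))
z=P[...,2];near=np.hypot(P[...,0]-r[0][0],P[...,1]-r[0][1])
q=P[reg&(z>58)&(z<80)&(near>12)&(near<60)]; c=np.array(r[0])
dd=q[:,:2]-c; a=np.degrees(np.arctan2(dd[:,1],dd[:,0]));rr=np.hypot(*dd.T)
print(len(q),"bar mean angle",a[(rr>40)].mean(),np.percentile(a,[5,50,95]),rr.max(), q[rr>40].mean(0))
q2=q[rr>38]; print(np.round(q2[::6],0).tolist())
E
python3 - <<'E'
import sys;sys.path.insert(0,'.')
import os;os.chdir('.')
from h import *
im,d,K,T=load("wrist")
c=cv2.resize(im[130:220,232:312],None,fx=6.6,fy=6.6,interpolation=cv2.INTER_CUBIC);cv2.imwrite("pics/w2.png",c)
E
```

```text
tab 406 ((502.6813049316406, -161.21847534179688), (20.253435134887695, 14.021971702575684), 32.82794952392578) [92.1700539  96.25054126 97.35799535]
867 bar mean angle 32.64221040567124 [-63.74626988  32.45489994 129.82875803] 49.227373813175696 [ 539.02451037 -137.94592072   73.32107777]
[[549.0, -145.0, 73.0], [548.0, -144.0, 73.0], [549.0, -149.0, 73.0], [547.0, -145.0, 75.0], [548.0, -150.0, 73.0], [546.0, -142.0, 76.0], [547.0, -147.0, 75.0], [548.0, -152.0, 73.0], [544.0, -139.0, 74.0], [546.0, -144.0, 76.0], [546.0, -150.0, 73.0], [548.0, -155.0, 72.0], [543.0, -139.0, 75.0], [545.0, -144.0, 75.0], [546.0, -149.0, 74.0], [547.0, -154.0, 74.0], [541.0, -134.0, 73.0], [542.0, -139.0, 75.0], [544.0, -144.0, 74.0], [545.0, -151.0, 72.0], [546.0, -156.0, 73.0], [540.0, -132.0, 74.0], [541.0, -137.0, 74.0], [542.0, -142.0, 74.0], [545.0, -153.0, 72.0], [546.0, -159.0, 70.0], [539.0, -132.0, 74.0], [540.0, -137.0, 74.0], [543.0, -152.0, 71.0], [545.0, -157.0, 71.0], [537.0, -129.0, 75.0], [538.0, -134.0, 74.0], [540.0, -139.0, 73.0], [544.0, -157.0, 71.0], [536.0, -127.0, 74.0], [537.0, -132.0, 75.0], [538.0, -137.0, 73.0], [535.0, -125.0, 74.0], [536.0, -130.0, 75.0], [537.0, -135.0, 73.0], [542.0, -160.0, 69.0], [535.0, -128.0, 75.0], [541.0, -156.0, 69.0], [532.0, -124.0, 72.0], [534.0, -129.0, 75.0], [532.0, -124.0, 74.0], [531.0, -124.0, 73.0], [530.0, -124.0, 73.0], [528.0, -123.0, 70.0], [530.0, -128.0, 72.0], [529.0, -127.0, 72.0], [528.0, -128.0, 72.0], [527.0, -127.0, 73.0], [526.0, -127.0, 71.0], [525.0, -127.0, 70.0], [524.0, -127.0, 70.0], [523.0, -128.0, 70.0], [522.0, -129.0, 69.0], [520.0, -125.0, 70.0]]
```

View pics/w2.png

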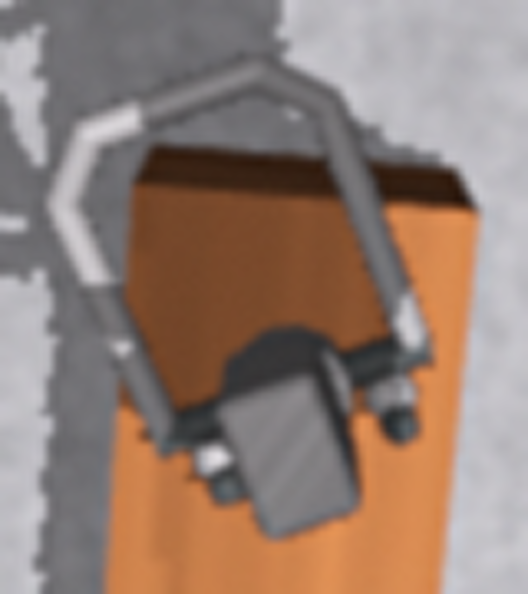

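Pin yaw is about 32.8°, so I need a −19.5° roll. The fingertips must stay above the loop legs, so I'll grip with the TCP about 18 mm above the collar underside.

```bash
python3 -m pendant '[{"xyz":[-0.003,-0.002,0.02],"roll":-10,"jaw":0},{"xyz":[-0.003,-0.002,0.06],"roll":-19.5,"jaw":0},{"xyz":[-0.003,-0.002,0.09],"roll":-19.5,"jaw":0},{"xyz":[-0.003,-0.002,0.12],"roll":-19.5,"jaw":0},{"xyz":[-0.003,-0.002,0.145],"roll":-19.5,"jaw":0},{"xyz":[-0.003,-0.002,0.145],"roll":-19.5,"jaw":0},{"xyz":[-0.003,-0.002,0.145],"roll":-19.5,"jaw":0.3},{"xyz":[-0.003,-0.002,0.145],"roll":-19.5,"jaw":0.5}]' 30
```

```text
time_s: 3.15
ee_pos: [502.5, -161.5, 70.4]
ee_rot: [-179.9, -0.1, -57.2]
force: [0.3, 0.2, -0.0]
gripper_width: 73.9
```

```bash
python3 - <<'E'
from h import *
im,d,K,T=load("top");P=cloud(d,K,T)
# bracket axle direction: base plate edges & tyre & hole, from top view
reg=np.zeros(d.shape,bool); reg[140:225,210:280]=1
q=P[reg&(P[...,2]>138)&(P[...,2]<165)][:,:2].astype(np.float32);print("tyre",cv2.minAreaRect(q),len(q))
sub=P[reg&(P[...,2]>99)&(P[...,2]<115)]
# axle top: points further out than hub along yaw 15
g=cv2.cvtColor(im,cv2.COLOR_BGR2GRAY)
m=(reg&(P[...,2]>98)&(P[...,2]<116)).astype(np.uint8)
for c in cv2.findContours(m,0,2)[0]:
    if cv2.contourArea(c)>20:
        mm=np.zeros_like(m);cv2.drawContours(mm,[c],-1,1,-1);qq=P[(mm>0)&(m>0)];print(cv2.boundingRect(c),len(qq),cv2.minAreaRect(qq[:,:2].astype(np.float32)))
q=P[reg&(P[...,2]>2)&(P[...,2]<14)&(g>105)]
print("plate",len(q),cv2.minAreaRect(q[:,:2].astype(np.float32)))
print(g[144:162:1,224:242])
E
```

```text
tyre ((525.12890625, 136.5951690673828), (31.395090103149414, 98.18084716796875), 16.28638458251953) 480
(234, 188, 24, 19) 177 ((469.42242431640625, 122.37555694580078), (36.37858581542969, 49.8248176574707), 14.763484954833984)
(215, 164, 50, 24) 103 ((520.097900390625, 135.5245819091797), (25.864931106567383, 123.23634338378906), 16.490619659423828)
(227, 145, 17, 23) 196 ((573.1441040039062, 147.0669708251953), (51.71144485473633, 36.18468475341797), 5.418389797210693)
plate 1071 ((524.525634765625, 132.5259552001953), (183.30665588378906, 224.5821075439453), 88.67961120605469)
[[102 107 107 101 101 102 105  98 107 106 107 103 106 104 112 104 102 103]
 [102 100 108 104 110 102 102 107 109 110 108 111 103 101 100 102 102 100]
 [104 104 106 111 109 115 113 113 114 116 113 113 109  99 102 103  98 103]
 [104 104 102 109 112 111 116 116 117 123 118 117 107  99 101 102 102 103]
 [101 104 108 114 118 121 115 114 116 116 119 118 113 109 106 105 106 102]
 [103 108 105 114 117 121 116 111 104 108 115 112 114 110 101 102 101 103]
 [102 107 109 112 118 121 113 103  85  87  91 107 114 110 108 108 103 104]
 [100 104 101 110 118 116 104  85  60  56  83  96 107 112 108 105 101 104]
 [ 99  89  85  97 109 117 105  78  64  69  80  95 113 115 107  99 106 104]
 [ 80  76  71  82 103 111 112  87  83  92  98 104 114 117 107 104 103 104]
 [ 69  70  70  70  91 113 109 112 101 105 107 113 119 114 106 108 101 102]
 [ 66  62  63  70  87 105 113 115 113 114 117 117 119 119 110 104 101 106]
 [ 62  65  64  68  80 101 122 124 123 119 119 121 122 117 113 104 106 107]
 [ 69  63  62  72  77  95 117 123 117 122 122 123 118 115 109 107 105 102]
 [ 65  72  80  68  73  92 110 122 124 120 117 119 117 108 107  98  93  91]
 [ 70  74  86  68  66  84 101 116 117 110 106 111 105  96  96  89  82  80]
 [ 65  77  82  71  68  79  88 105 104 101 100  95  93  90  85  82  87  68]
 [ 60  68  73  67  63  68  71  87  82  77  90  86  93  83  85  85  77  70]]
```

```bash
python3 -m pendant '[{"xyz":[0,0,0.003],"roll":0,"jaw":0.6},{"xyz":[0,0,0.003],"roll":0,"jaw":0.75},{"xyz":[0,0,0.003],"roll":0,"jaw":0.9},{"xyz":[0,0,0.003],"roll":0,"jaw":1},{"xyz":[0,0,0.003],"roll":0,"jaw":1},{"xyz":[0,0,0.003],"roll":0,"jaw":1},{"xyz":[0,0,0.003],"roll":0,"jaw":1},{"xyz":[0,0,0.003],"roll":0,"jaw":1}]' 40
```

```text
time_s: 4.15
ee_pos: [501.7, -161.4, 66.0]
ee_rot: [-180.0, -0.0, -57.2]
force: [0.4, -0.4, -0.5]
gripper_width: 13.7
```

```bash
python3 -m pendant '[{"xyz":[0,0,-0.01],"roll":0,"jaw":1},{"xyz":[0,0,-0.03],"roll":0,"jaw":1},{"xyz":[0,0,-0.06],"roll":0,"jaw":1},{"xyz":[-0.01,-0.01,-0.1],"roll":0,"jaw":1},{"xyz":[-0.03,-0.032,-0.13],"roll":4,"jaw":1},{"xyz":[-0.06,-0.064,-0.15],"roll":8,"jaw":1},{"xyz":[-0.095,-0.102,-0.16],"roll":12,"jaw":1},{"xyz":[-0.13,-0.14,-0.16],"roll":16.8,"jaw":1}]'
python3 - <<'E'
from h import *
s=env.state();p=np.array([581.5,151.8,215])-s["ee_pos"];y=np.radians(s["ee_rot"][2]);print(s["ee_pos"],s["ee_rot"],np.cos(y)*p[0]+np.sin(y)*p[1],np.sin(y)*p[0]-np.cos(y)*p[1],-p[2])
E
```

```text
time_s: 5.15
ee_pos: [548.7, 25.6, 227.6]
ee_rot: [-179.9, -0.0, -74.2]
force: [0.7, 0.5, -1.7]
gripper_width: 13.5
[548.72791994  25.57153419 227.57251608] [-1.79926245e+02 -6.85756385e-03 -7.41955363e+01] -112.53097637146955 -65.91217011205086 12.572516082902979
```

```bash
python3 -m pendant '[{"xyz":[-0.025,-0.015,0],"roll":0,"jaw":1},{"xyz":[-0.05,-0.03,0],"roll":0,"jaw":1},{"xyz":[-0.075,-0.045,0],"roll":0,"jaw":1},{"xyz":[-0.1,-0.058,0],"roll":0,"jaw":1},{"xyz":[-0.112,-0.066,0.006],"roll":0,"jaw":1},{"xyz":[-0.112,-0.066,0.012],"roll":0,"jaw":1},{"xyz":[-0.112,-0.066,0.012],"roll":0,"jaw":1},{"xyz":[-0.112,-0.066,0.012],"roll":0,"jaw":1}]'
python3 - <<'E'
from h import *
im,d,K,T=grab("wrist"); s=env.state();print(s["ee_pos"],s["ee_rot"])
u,v=map(int,proj([581.5,151.8,107],K,T));print(u,v)
u0,v0=u-80,v-75;print(u0,v0)
cv2.imwrite("pics/w3.png",cv2.convertScaleAbs(cv2.resize(im[v0:v0+120,u0:u0+160],(800,600),interpolation=cv2.INTER_CUBIC),alpha=1.2))
E
```

```text
time_s: 6.15
ee_pos: [581.2, 148.9, 214.0]
ee_rot: [180.0, -0.0, -74.1]
force: [1.0, -0.1, -1.1]
gripper_width: 13.8
[581.32127333 148.96148579 214.16231037] [-1.79996324e+02 -1.54418655e-02 -7.40793086e+01]
276 204
196 129
```

View pics/w3.png

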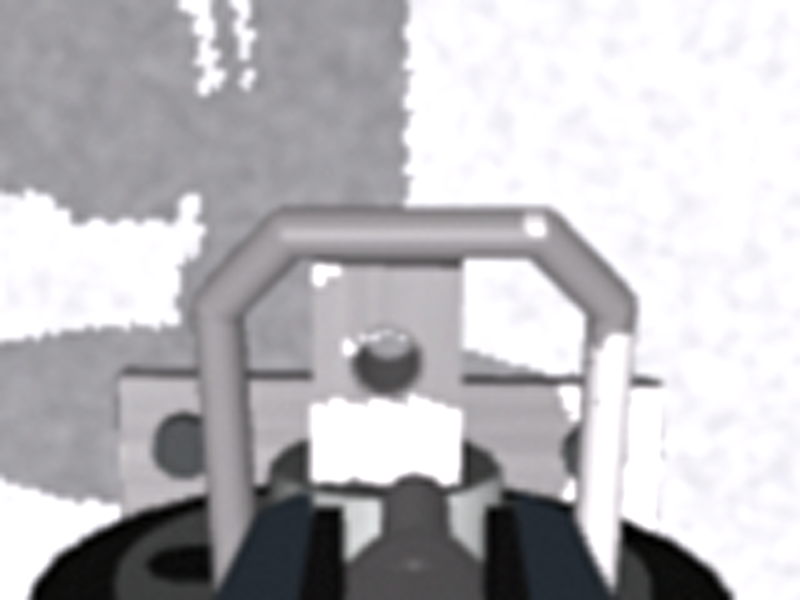

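The crop shows the hole centre at (387,362), the axle edges at u=312 and 463, the crossbar centred at u=415, and the tip near (415,480). The yaw is aligned.

```bash
python3 - <<'E'
from h import *
from scipy.spatial.transform import Rotation as R
im,d,K,T=load("wrist");s=env.state();M=R.from_euler("xyz",s["ee_rot"],degrees=True).as_matrix()
t=lambda u,v,z:M.T@(ray(196+u/5,129+v/5,K,T,z)-s["ee_pos"])
H=s["ee_pos"]
print("hole",t(387,362,107),ray(196+387/5,129+362/5,K,T,107))
print("axleL,R",t(312,362,107),t(463,362,107),"end",t(387,264,107))
zc=H[2]-16
print("bar",t(415,232,zc+21.5),"tip",t(415,478,zc-36))
P=cloud(d,K,T);print("axle top z",np.median(P[196:200,262:284,2]), "bar z",np.median(P[174:177,262:300,2]))
E
```

```text
hole [ -4.94521595  -3.44415809 107.16120268] [583.29135105 154.63588235 107.        ]
axleL,R [-17.02710264  -3.43940865 107.15794617] [  7.29760724  -3.44897079 107.16450257] end [ -4.89058915 -19.52682645 107.16224934]
bar [ -0.61246865 -45.89458047  -5.49722046] tip [-0.50360555 -2.26261049 52.00001145]
axle top z 106.17777207160844 bar z 222.25420878561093
```

```bash
python3 -m pendant '[{"xyz":[-0.0044,-0.003,0.01],"roll":0,"jaw":1},{"xyz":[-0.0044,-0.003,0.02],"roll":0,"jaw":1},{"xyz":[-0.0044,-0.003,0.03],"roll":0,"jaw":1},{"xyz":[-0.0044,-0.003,0.035],"roll":0,"jaw":1},{"xyz":[-0.0044,-0.003,0.035],"roll":0,"jaw":1},{"xyz":[-0.0044,-0.003,0.035],"roll":0,"jaw":1},{"xyz":[-0.0044,-0.003,0.035],"roll":0,"jaw":1},{"xyz":[-0.0044,-0.003,0.035],"roll":0,"jaw":1}]'
python3 - <<'E'
from h import *
im,d,K,T=grab("wrist"); s=env.state();print(s["ee_pos"],s["ee_rot"])
u,v=map(int,proj([583,154.6,107],K,T));print(u,v)
u0,v0=u-50,v-45;print(u0,v0)
cv2.imwrite("pics/w4.png",cv2.convertScaleAbs(cv2.resize(im[v0:v0+75,u0:u0+100],(800,600),interpolation=cv2.INTER_CUBIC),alpha=1.2))
E
```

```text
time_s: 7.2
ee_pos: [583.2, 154.9, 179.2]
ee_rot: [-180.0, -0.0, -74.0]
force: [-0.1, -0.5, -0.8]
gripper_width: 13.7
[583.13848766 154.86892552 179.15245066] [-1.79975230e+02 -7.73628521e-03 -7.40193964e+01]
280 219
230 174
```

View pics/w4.png

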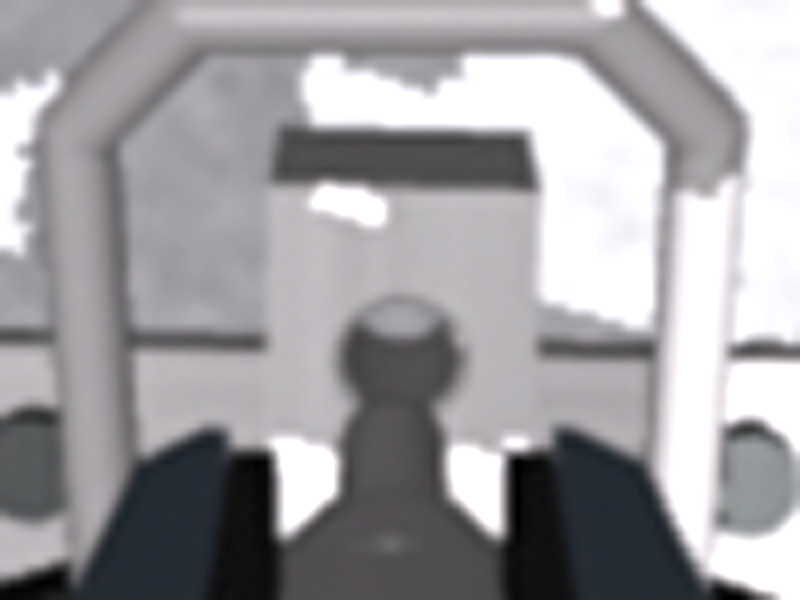

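The crop shows the hole at (404,355), the axle edges at 272 and 540 with its end at v=188, the shank centred at u≈394, and the loop legs centred at 396.

```bash
python3 - <<'E'
from h import *
from scipy.spatial.transform import Rotation as R
im,d,K,T=load("wrist");s=env.state();M=R.from_euler("xyz",s["ee_rot"],degrees=True).as_matrix()
H=s["ee_pos"];t=lambda u,v,z:M.T@(ray(230+u/8,174+v/8,K,T,z)-H)
print("hole",t(404,355,107),t(404,188,107),t(272,300,107),t(540,300,107))
zc=H[2]-16
print("bar",t(394,25,zc+21.5),"shank",t(394,440,zc-30),t(345,440,zc-30),t(442,440,zc-30))
E
```

```text
hole [ 0.50008091 -0.34238449 72.1526736 ] [  0.46895674 -15.71451862  72.15931519] [-11.23313454  -5.45430432  72.15329936] [12.5673907  -5.46699464 72.15651848]
bar [ -0.58646295 -45.20572491  -5.48053611] shank [-0.44280666 -1.43217333 46.0005641 ] [-4.38116746 -1.42999818 46.00003138] [ 3.41513044 -1.43430405 46.00108593]
```

```bash
python3 -m pendant '[{"xyz":[0.0011,0,0.006],"roll":0,"jaw":1},{"xyz":[0.0011,0,0.012],"roll":0,"jaw":1},{"xyz":[0.0011,0,0.016],"roll":0,"jaw":1},{"xyz":[0.0011,0,0.019],"roll":0,"jaw":1},{"xyz":[0.0011,0,0.02],"roll":0,"jaw":1},{"xyz":[0.0011,0,0.021],"roll":0,"jaw":1},{"xyz":[0.0011,0,0.022],"roll":0,"jaw":1},{"xyz":[0.0011,0,0.022],"roll":0,"jaw":1}]'
```

```text
time_s: 8.25
ee_pos: [583.3, 153.8, 156.9]
ee_rot: [180.0, -0.0, -74.0]
force: [-0.2, 0.3, -1.5]
gripper_width: 14.1
```

```bash
python3 -m pendant '[{"xyz":[0,0,0.001],"roll":0,"jaw":1},{"xyz":[0,0,0.002],"roll":0,"jaw":1},{"xyz":[0,0,0.003],"roll":0,"jaw":1},{"xyz":[0,0,0.004],"roll":0,"jaw":1},{"xyz":[0,0,0.005],"roll":0,"jaw":1},{"xyz":[0,0,0.006],"roll":0,"jaw":1},{"xyz":[0,0,0.006],"roll":0,"jaw":1},{"xyz":[0,0,0.006],"roll":0,"jaw":1}]'
```

```text
time_s: 9.25
ee_pos: [583.4, 153.8, 151.0]
ee_rot: [-180.0, -0.0, -74.0]
force: [0.0, 0.6, -2.7]
gripper_width: 13.4
```

```bash
python3 -m pendant '[{"xyz":[0,0,0.002],"roll":0,"jaw":1},{"xyz":[0,0,0.005],"roll":0,"jaw":1},{"xyz":[0,0,0.008],"roll":0,"jaw":1},{"xyz":[0,0,0.011],"roll":0,"jaw":1},{"xyz":[0,0,0.014],"roll":0,"jaw":1},{"xyz":[0,0,0.017],"roll":0,"jaw":1},{"xyz":[0,0,0.02],"roll":0,"jaw":1},{"xyz":[0,0,0.02],"roll":0,"jaw":1}]'
```

```text
time_s: 10.25
ee_pos: [583.2, 153.8, 130.6]
ee_rot: [180.0, -0.0, -74.0]
force: [-0.2, -0.9, -1.8]
gripper_width: 14.3
```

```bash
python3 -m pendant '[{"xyz":[0,0,0.001],"roll":0,"jaw":1},{"xyz":[0,0,0.002],"roll":0,"jaw":1},{"xyz":[0,0,0.003],"roll":0,"jaw":1},{"xyz":[0,0,0.004],"roll":0,"jaw":1},{"xyz":[0,0,0.005],"roll":0,"jaw":1},{"xyz":[0,0,0.006],"roll":0,"jaw":1},{"xyz":[0,0,0.006],"roll":0,"jaw":1},{"xyz":[0,0,0.006],"roll":0,"jaw":1}]'
python3 -m pendant '[{"xyz":[0,0,0.0005],"roll":0,"jaw":1},{"xyz":[0,0,0.001],"roll":0,"jaw":1},{"xyz":[0,0,0.001],"roll":0,"jaw":1},{"xyz":[0,0,0.0015],"roll":0,"jaw":1},{"xyz":[0,0,0.0015],"roll":0,"jaw":1},{"xyz":[0,0,0.002],"roll":0,"jaw":1},{"xyz":[0,0,0.002],"roll":0,"jaw":1},{"xyz":[0,0,0.002],"roll":0,"jaw":1}]'
```

```text
time_s: 11.25
ee_pos: [583.4, 153.8, 124.9]
ee_rot: [-180.0, -0.0, -74.0]
force: [0.1, 0.1, -1.8]
gripper_width: 13.6
time_s: 12.25
ee_pos: [583.4, 153.8, 123.0]
ee_rot: [-180.0, -0.0, -74.0]
force: [-0.2, -0.6, -1.1]
gripper_width: 13.5
```

```bash
python3 -m pendant '[{"xyz":[0,0,0.0005],"roll":0,"jaw":1},{"xyz":[0,0,0.0005],"roll":0,"jaw":1},{"xyz":[0,0,0.001],"roll":0,"jaw":1},{"xyz":[0,0,0.001],"roll":0,"jaw":1},{"xyz":[0,0,0.001],"roll":0,"jaw":1},{"xyz":[0,0,0.0015],"roll":0,"jaw":1},{"xyz":[0,0,0.0015],"roll":0,"jaw":1},{"xyz":[0,0,0.0015],"roll":0,"jaw":1}]'
```

```text
time_s: 13.25
ee_pos: [583.4, 153.8, 122.8]
ee_rot: [-179.9, -0.0, -74.0]
force: [-2.5, -0.4, 8.4]
gripper_width: 13.7
```

Contact at 8 N at the expected height, so the collar is home. Releasing and backing up.

```bash
python3 -m pendant '[{"xyz":[0,0,-0.001],"roll":0,"jaw":0.7},{"xyz":[0,0,-0.001],"roll":0,"jaw":0.5},{"xyz":[0,0,-0.001],"roll":0,"jaw":0.5},{"xyz":[0,0,-0.001],"roll":0,"jaw":0.5},{"xyz":[0,0,-0.008],"roll":0,"jaw":0.5},{"xyz":[0,0,-0.025],"roll":0,"jaw":0.5},{"xyz":[0,0,-0.05],"roll":0,"jaw":0.5},{"xyz":[0,0,-0.075],"roll":0,"jaw":0.5}]'
python3 -m pendant '[{"xyz":[0,0,-0.01],"roll":0,"jaw":0.5},{"xyz":[0,0,-0.015],"roll":0,"jaw":0.5},{"xyz":[0,0,-0.015],"roll":0,"jaw":0.5},{"xyz":[0,0,-0.015],"roll":0,"jaw":0.5},{"xyz":[0,0,-0.015],"roll":0,"jaw":0.5},{"xyz":[0,0,-0.015],"roll":0,"jaw":0.5},{"xyz":[0,0,-0.015],"roll":0,"jaw":0.5},{"xyz":[0,0,-0.015],"roll":0,"jaw":0.5}]'
python3 - <<'E'
from h import *
im,d,K,T=grab("wrist"); s=env.state();print(s["ee_pos"],s["ee_rot"])
u,v=map(int,proj([583.4,153.8,107],K,T));u0,v0=max(u-80,0),max(v-75,0);print(u0,v0)
P=cloud(d,K,T);g=P[v0:v0+120,u0:u0+160].reshape(-1,3)
b=np.array([np.cos(np.radians(16)),np.sin(np.radians(16))]);n=np.array([-b[1],b[0]])
rel=g[:,:2]-[583.4,153.8];lx=rel@b;ly=rel@n
q=(lx>35)&(lx<60)&(abs(ly)<10)&(g[:,2]>100)&(g[:,2]<150);print("bar",lx[q].mean(),ly[q].mean(),np.percentile(g[q,2],[5,50,95]))
q=(abs(lx)<12)&(abs(ly)<10)&(g[:,2]>140)&(g[:,2]<165);print("tab",lx[q].mean(),ly[q].mean(),np.percentile(g[q,2],[5,50,95]))
cv2.imwrite("pics/w5.png",cv2.convertScaleAbs(cv2.resize(im[v0:v0+120,u0:u0+160],(800,600),interpolation=cv2.INTER_CUBIC),alpha=1.2))
E
```

```text
time_s: 14.25
ee_pos: [583.7, 153.9, 198.6]
ee_rot: [-179.9, -0.0, -74.0]
force: [0.3, -0.2, 0.2]
gripper_width: 45.7
time_s: 15.25
ee_pos: [583.3, 153.8, 211.4]
ee_rot: [180.0, -0.0, -74.0]
force: [-0.1, 0.6, 1.0]
gripper_width: 45.6
[583.3379241  153.78829649 211.41230715] [ 1.79998930e+02 -5.98957269e-03 -7.40224378e+01]
199 131
bar 46.4603151492754 -0.09884809410493882 [129.6927312  131.15928776 132.46719224]
tab 2.4569281028665513 0.8992000578818121 [144.04909742 153.11997202 154.39547387]
```

View pics/w5.png

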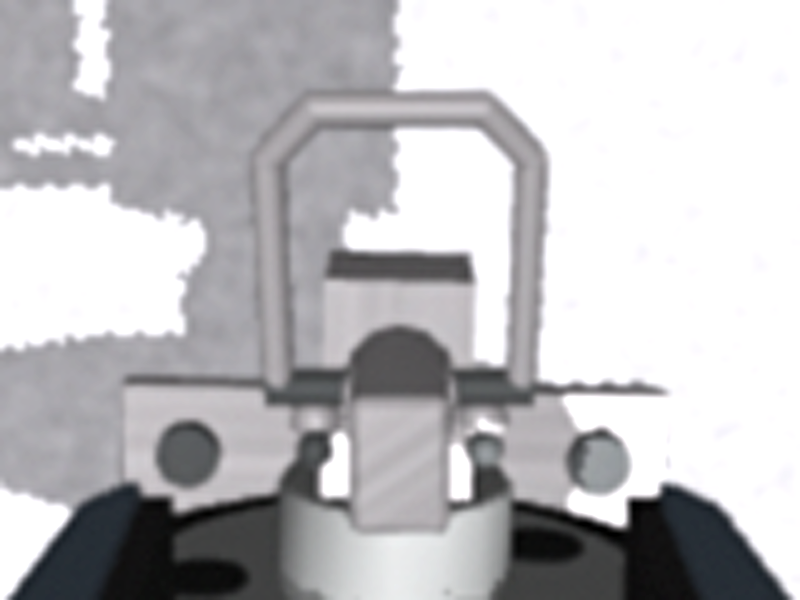

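The crop shows the pin home: tab top at z≈153, crossbar at (400,105) with its top at z≈131, so the loop is open. Before swinging out I'll check the crate's clearance.

```bash
python3 - <<'E'
from h import *
im,d,K,T=load("top");P=cloud(d,K,T)
q=(P[...,2]>95)&(P[...,2]<260)&(np.hypot(P[...,0]-635,P[...,1]-169)<200)
r=P[q];r=r[r[:,0]>600]; i=np.argsort(np.hypot(r[:,0]-635,r[:,1]-169)); print(np.round(r[i[::max(1,len(i)//15)]]).tolist())
E
python3 -m pendant '[{"xyz":[0,-0.02,0],"roll":0,"jaw":0.7},{"xyz":[0,-0.04,0],"roll":0,"jaw":0.9},{"xyz":[0,-0.054,0],"roll":0,"jaw":1},{"xyz":[0,-0.054,0.02],"roll":0,"jaw":1},{"xyz":[0,-0.054,0.04],"roll":0,"jaw":1},{"xyz":[0,-0.054,0.05],"roll":0,"jaw":1},{"xyz":[0,-0.054,0.06],"roll":0,"jaw":1},{"xyz":[0,-0.054,0.06],"roll":0,"jaw":1}]'
```

```text
[[711.0, 178.0, 101.0], [729.0, 202.0, 110.0], [732.0, 218.0, 104.0], [737.0, 226.0, 111.0], [743.0, 234.0, 125.0], [767.0, 201.0, 168.0], [780.0, 175.0, 164.0], [783.0, 204.0, 163.0], [791.0, 152.0, 101.0], [797.0, 161.0, 159.0], [801.0, 182.0, 161.0], [752.0, 295.0, 166.0], [773.0, 281.0, 163.0], [784.0, 277.0, 160.0], [737.0, 330.0, 157.0], [768.0, 316.0, 164.0]]
time_s: 16.3
ee_pos: [635.0, 168.6, 150.9]
ee_rot: [179.9, -0.0, -74.0]
force: [0.1, -1.1, -0.5]
gripper_width: 0.2
```

The crate is at x≥711, so it's clear. Pushing the bar down slowly.

```bash
python3 -m pendant '[{"xyz":[0,0,0.008],"roll":0,"jaw":1},{"xyz":[0,0,0.016],"roll":0,"jaw":1},{"xyz":[0,0,0.02],"roll":0,"jaw":1},{"xyz":[0,0,0.023],"roll":0,"jaw":1},{"xyz":[0,0,0.026],"roll":0,"jaw":1},{"xyz":[0,0,0.029],"roll":0,"jaw":1},{"xyz":[0,0,0.032],"roll":0,"jaw":1},{"xyz":[0,0,0.035],"roll":0,"jaw":1}]'
python3 -m pendant '[{"xyz":[0,0,0.003],"roll":0,"jaw":1},{"xyz":[0,0,0.006],"roll":0,"jaw":1},{"xyz":[0,0,0.009],"roll":0,"jaw":1},{"xyz":[0,0,0.012],"roll":0,"jaw":1},{"xyz":[0,0,0.015],"roll":0,"jaw":1},{"xyz":[0,0,0.018],"roll":0,"jaw":1},{"xyz":[0,0,0.019],"roll":0,"jaw":1},{"xyz":[0,0,0.019],"roll":0,"jaw":1}]'
```

```text
time_s: 17.3
ee_pos: [635.2, 168.7, 116.2]
ee_rot: [180.0, -0.0, -74.0]
force: [0.6, 0.2, 1.9]
gripper_width: -0.1
time_s: 18.3
ee_pos: [635.2, 168.7, 97.3]
ee_rot: [180.0, -0.0, -74.0]
force: [-0.7, 0.1, -0.7]
gripper_width: 0.3
```

```bash
python3 -m pendant '[{"xyz":[0,0,-0.01],"roll":0,"jaw":1},{"xyz":[0,0,-0.03],"roll":0,"jaw":1},{"xyz":[0,0,-0.06],"roll":0,"jaw":1},{"xyz":[0,0,-0.09],"roll":0,"jaw":1},{"xyz":[0,0,-0.115],"roll":0,"jaw":1},{"xyz":[0,0,-0.115],"roll":0,"jaw":1},{"xyz":[0,0,-0.115],"roll":0,"jaw":1},{"xyz":[0,0,-0.115],"roll":0,"jaw":1}]'
python3 - <<'E'
from h import *
im,d,K,T=grab("wrist"); s=env.state();print(s["ee_pos"],s["force"])
S=grab("scene")
def crop(A,K,T,w,h):
    u,v=map(int,proj([590,155,100],K,T));u0=max(u-w//2,0);v0=max(v-h//2,0);return cv2.resize(A[v0:v0+h,u0:u0+w],(400,400),interpolation=cv2.INTER_CUBIC)
cv2.imwrite("pics/w6.png",cv2.convertScaleAbs(np.hstack([crop(im,K,T,120,120),crop(S[0],S[2],S[3],80,80)]),alpha=1.2))
P=cloud(d,K,T);b=np.array([.961,.276]);n=np.array([-.276,.961]);rel=P[...,:2]-[583.4,153.8];lx=rel@b;ly=rel@n
z=P[...,2]
q=(lx>30)&(lx<60)&(abs(ly)<12)&(z>20)&(z<150);print("pts where open bar was",q.sum())
q=(abs(lx)<14)&(abs(ly)<11)&(z>145)&(z<165);print("tab",q.sum(),np.median(z[q]),lx[q].mean(),ly[q].mean())
E
```

```text
time_s: 19.3
ee_pos: [634.6, 168.5, 210.9]
ee_rot: [179.8, -0.0, -74.0]
force: [-0.5, 0.4, -0.4]
gripper_width: 0.6
[634.6594696  168.51901149 211.03245381] [-0.49186223  0.01843243 -0.01076866]
pts where open bar was 0
tab 19 151.97835069948928 9.964399273972244 0.8899444395298881
```

View pics/w6.png

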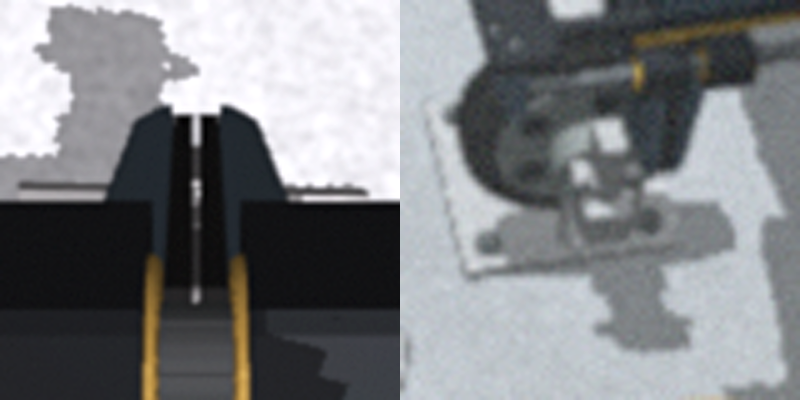

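The left crop (wrist) is blocked by the fingers. The right crop (scene) suggests the legs hang either side of the axle. I'll back off over the pin for a clear look.

```bash
python3 -m pendant '[{"xyz":[0,0.01,-0.03],"roll":0,"jaw":0.6},{"xyz":[0,0.03,-0.04],"roll":0,"jaw":0.4},{"xyz":[0,0.05,-0.04],"roll":0,"jaw":0.2},{"xyz":[0,0.06,-0.04],"roll":0,"jaw":0},{"xyz":[0,0.06,-0.04],"roll":0,"jaw":0},{"xyz":[0,0.06,-0.04],"roll":0,"jaw":0},{"xyz":[0,0.06,-0.04],"roll":0,"jaw":0},{"xyz":[0,0.06,-0.04],"roll":0,"jaw":0}]'
python3 - <<'E'
from h import *
im,d,K,T=grab("wrist"); s=env.state()
S=grab("scene")
def crop(A,K,T,w,h):
    u,v=map(int,proj([590,155,100],K,T));u0=max(u-w//2,0);v0=max(v-h//2,0);return cv2.resize(A[v0:v0+h,u0:u0+w],(400,400),interpolation=cv2.INTER_CUBIC)
cv2.imwrite("pics/w7.png",cv2.convertScaleAbs(np.hstack([crop(im,K,T,90,90),crop(S[0],S[2],S[3],70,70)]),alpha=1.2))
P=cloud(d,K,T);b=np.array([.961,.276]);n=np.array([-.276,.961]);rel=P[...,:2]-[583.4,153.8];lx=rel@b;ly=rel@n
z=P[...,2]
q=(lx>25)&(lx<60)&(abs(ly)<12)&(z>20)&(z<150);print("pts where open bar was",q.sum())
q=(abs(lx)<14)&(abs(ly)<11)&(z>145)&(z<165);print("tab",q.sum(),np.median(z[q]),lx[q].mean(),ly[q].mean())
q=(lx>-25)&(lx<30)&(abs(ly)>15)&(abs(ly)<23)&(z>40)&(z<125);print("legs",q.sum(),np.round(np.c_[lx,ly,z][0:0] if 0 else np.stack([lx[q],ly[q],z[q]],1)[::max(1,q.sum()//14)]).tolist())
E
```

```text
time_s: 20.4
ee_pos: [577.9, 152.3, 252.1]
ee_rot: [180.0, -0.0, -74.0]
force: [-0.0, 0.6, -0.3]
gripper_width: 77.4
pts where open bar was 0
tab 473 153.17151043764892 1.8467646939664542 0.9250076612213476
legs 299 [[3.0, 17.0, 69.0], [3.0, -17.0, 79.0], [2.0, 18.0, 85.0], [3.0, 21.0, 98.0], [3.0, -19.0, 103.0], [4.0, -16.0, 114.0], [3.0, 20.0, 117.0], [2.0, -16.0, 116.0], [-1.0, 20.0, 115.0], [-1.0, -16.0, 115.0], [-20.0, 20.0, 92.0], [-20.0, -16.0, 98.0], [-21.0, -16.0, 102.0], [-23.0, -17.0, 101.0], [-23.0, 15.0, 110.0]]
```

View pics/w7.png

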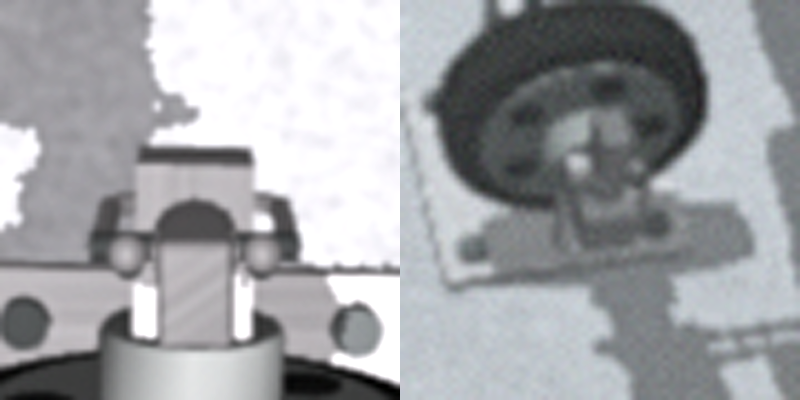

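The legs run vertically (lx≈3 mm from z=117 to 69 mm), so the loop is shut under the axle. The tab top is at 153 mm, so the pin is home. The gripper is clear.

```bash
python3 -c "
from workcell import env
print(env.job_done())"
```

```text
the job is handed in; nothing more can be done
None
```

I took the larger hitch pin from the block and pushed it into the cross hole of the small grey bracket's axle. I then pressed the loop over until it snapped shut, and handed the job in at about 20.4 s. The hand-in gave no verdict.

- **Insertion:** the pin slid in with no measurable resistance, and the collar met the axle at the expected height with about 8–10 N.
- **Pin home:** the tab top was at z≈153 mm both before and after the loop was shut, which matches the collar sitting on the axle.
- **Loop open, then shut:** before pushing, the crossbar's top was at 131 mm, so it was fully open. Afterwards nothing was left where it had been. The legs run straight down beside the axle to about z = 69 mm.
- **Let go:** the gripper is open, about 100 mm above the pin, and touching nothing. The arm only met the pin and its loop. I did not measure the other things on the bench again.
- **Disagreements:** early position estimates from the top and wrist cameras differed by 2–3 mm. I settled the hole position with a close wrist view. In the last depth readings the tab centre and the legs sat 2–3 mm further along the axle than the tool position suggested, within camera and edge bias.

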